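# Set the air valve and stroke the fret press

### The job

Clear the glue bottle from under the fret press's lever and stand it upright on the green mat. Then turn the blue air valve until its handle lines up with the yellow set mark, and after that swing the press lever all the way down to its stop, hold it there a moment and let it come all the way back up. Leave the red valve, the fretboard, the sanding block and the tape roll where they are, and do not tip the bottle.

Things in the scene. Friction and masses are not known exactly. Their poses are not given: they have to be found in the camera images.
- glue: loose white glue bottle with an orange band and cap, round, 56 mm in diameter up to 150 mm high, 166 mm high with its 32 mm cap, 0.3 kg, standing under the press lever's handle and in the way of its swing; origin at the centre of its underside, z along its axis
- mat: green mat, 160 x 160 x 3 mm, fixed flat on the table; origin at the centre of its underside, x and y along its edges
- blue_hub (a point): point on the blue handle's turning axis at mid-thickness of the handle. Axes are those of the valve's stand: x level, away from the robot, y level, to the left, z up. The turning axis is tilted: it leans 30 degrees from vertical towards the stand's -x (towards the robot), square to the sloping panel, whose surface lies 55 mm below the handle
- blue_valve: fixed stand: white panel 155 mm square that rises away from the robot at 30 degrees; from the axis it reaches 110 mm up the slope and to the left, 45 mm down the slope and to the right; lower edge 60 mm above the table. Brass valve body on it, 32 mm wide, 70 mm long up the slope, top 18 mm below mid-handle. Origin on the table, 85 mm below where the axis meets the panel
- blue_handle (a joint): angle of the blue handle in rad: 0 when it points left (+y of its stand), growing clockwise seen from the front of the panel, pi/2 when it points up the slope; stiff (0.25 N m), stays where it is left
- blue_tip (a point): free end of the blue handle, on its middle line, 82 mm from the turning axis. The blue sleeve to grip runs from 30 to 82 mm from the axis, 18 mm wide and 13 mm thick. y points out along the handle, z along the turning axis out of the panel
- set_mark (a joint): angle of the yellow set mark of the blue valve in rad, in the same sense and with the same zero as joint blue_handle
- mark_tip (a point): point above the yellow T-shaped mark that lies flat on the blue valve's panel, 100 mm from the turning axis, at mid-handle height; y points from the axis out along the mark. The handle is set right when it points the same way
- red_tip (a point): free end of the red valve's handle; the red valve is the same as the blue one and stands beside it, left or right, its handle pointing left; leave it alone
- lever_pivot (a point): point on the turning axis of the press lever, 165 mm above the table, level with the middle of the grip along the axis. Axes are those of the press: x level, away from the robot, y level, to the left along the turning axis, z up. The green press head, 55 mm wide and up to 218 mm high, stands to the left: its right face 82 mm left of this point
- press_lever (a joint): press lever's angle in rad: 0 at rest (sprung back, arm pointing towards the robot and 55 degrees up), grows as the lever swings down towards the robot, stop at 1.134 (10 degrees below level); takes about 10 N at the grip
- lever_grip (a point): middle of the free part of the lever's black grip, a round bar 24 mm in diameter lying level along the press's y, 170 mm from the turning axis; the free part runs 50 mm left and 52 mm right of this point. The 16 mm lever arm joins the bar 65 mm to the left of it
- press: green fret press, fixed: base 260 x 150 x 30 mm, wooden bed 50 mm high towards the robot, column behind; origin at the centre of its foot (the base reaches 120 mm towards the robot of it), axes as point lever_pivot
- fretboard: dark wooden fretboard 60 x 460 x 8 mm lying across the press bed and a rest 300 mm to the right of it, its top 58 mm above the table; leave in place; origin at the centre of its underside, long along y
- sander: wooden sanding block 120 x 50 x 34 mm lying on the table; leave in place; origin at the centre of its underside
- tape: roll of yellow tape, 90 mm in diameter, 30 mm high, lying flat; leave in place; origin at the centre of its underside

How it is judged:
On the way, in this order (a step that is already met when the one before it is completed fails the run):
1. the glue bottle stands upright on the green mat, let go (x of glue in the frame of mat between -0.055 and 0.055 m and y of glue in the frame of mat between -0.055 and 0.055 m and z of glue in the frame of mat below 0.008 m and angle between glue's own z axis and vertical below 0.1 rad and linear speed of glue below 0.02 m/s and contact force between glue and the fingers below 0.3 N), for 0.2 s.
2. the blue handle points along the yellow set mark (angle between the y axis of blue_tip and the y axis of mark_tip, either way round below 0.09 rad and x of glue in the frame of mat between -0.055 and 0.055 m and y of glue in the frame of mat between -0.055 and 0.055 m and z of glue in the frame of mat below 0.008 m and angle between glue's own z axis and vertical below 0.1 rad and linear speed of glue below 0.02 m/s), for 0.3 s.
3. the press lever is down at its stop (value of joint press_lever above 1.07 rad), for 0.2 s.
4. the press lever is back up (value of joint press_lever below 0.07 rad), for 0.2 s.
At the end, for the whole second after the job is handed in: Bottle upright (0.1 rad), at rest on the mat, within 55 mm of its centre along each edge; blue handle within 0.09 rad of the yellow mark; press lever within 0.07 rad of rest; red handle tip within 12 mm, fretboard 20 mm, sanding block and tape 25 mm of their starts (all of step 2 and velocity of joint blue_handle between -0.05 and 0.05 rad/s and value of joint press_lever below 0.07 rad and distance of red_tip from where it was at the start of the episode below 0.012 m and distance of fretboard from where it was at the start of the episode below 0.02 m and distance of each of sander, tape from where it was at the start of the episode below 0.025 m); the robot touches nothing.
It fails at once if the red valve's handle was moved (distance of red_tip from where it was at the start of the episode above 0.012 m).
It fails at once if the fretboard was pushed out of place (distance of fretboard from where it was at the start of the episode above 0.02 m).
It fails at once if the sanding block was knocked away (distance of sander from where it was at the start of the episode above 0.025 m).
It fails at once if the tape roll was knocked away (distance of tape from where it was at the start of the episode above 0.025 m).
It fails at once if the bottle was tipped (angle between glue's own z axis and vertical above 0.6 rad).
It also fails if it takes over 72 s, if anything falls off the work surface, if the arm or the gripper's body presses on something with over 40 N, if the wrist force passes 120 N, or if a joint passes its speed limit or range.

### The arm

A 6-joint arm with a two-finger parallel gripper is mounted at the origin on the work surface. World frame = base frame: x ahead of the robot, y to its left, z up, the work surface at z = 0. Lengths are in m, angles in rad, forces in N, time in s.
With the tool pointing down it reaches from about 0.325 to 0.9 m from the base axis. Payload 3.5 kg.
Tool frame: the origin (TCP) lies midway between the tips of the shut fingers; the grasp point (between the pads) lies 19 mm behind it; z points along the fingers, y is the line along which they close (so a half turn about z gives the same grasp; the last joint's range is limited). The gripper opens to 85 mm and grips with 20 to 120 N. Pads are 22 mm wide; open, the fingers measure 114 mm over their backs; the gripper's body (76 mm by 85 mm) begins 54 mm behind the grasp point. The pads swing forward as they close: fully open they stand 13 mm farther back than shut.
Start: joints at [-1.421, 0.276, -0.026, 1.268, 0, 1.467], TCP at [0.156, -0.605, 0.201] pointing down, gripper open.
Joint ranges: [-3.12, 3.12], [-0.85, 1.88], [-1.08, 1.24], [-1.95, 2.15], [-1.57, 1.53], [-3.14, 3.14]. Speed limits (rad/s): [2.57, 2.57, 3.14, 3.14, 3.14, 3.14].

### API

Orientations are given as a 3x3 rotation matrix whose columns are the frame's x, y, z axes.
In Python, from bench import get_state, read_camera, sign_off gives the robot as it stands.
- The arm moves only by the shell command python3 -m inch 'ROWS' [FORCE]. ROWS is JSON, a list of rows, each a list of 5 numbers: the shift along the tool's x, y, z each as a share of 100 mm, from -1 to 1, then the turn about the tool's z as a share of 1.5 rad, from -1 to 1, then the opening, from -1 (shut) to 1 (fully open). A call has 1 to 8 rows; each row is the pose to reach, as a shift and turn from the pose commanded when the call began, along the tool's axes at that moment; what a row does not reach only later rows make up. A row lasts 1/8 s, in which the tool goes at most 62.5 mm and 10.7 degrees, less where a joint would pass 70% of its speed; a pose out of reach is approached as far as the arm can. A call with a number of a shift or a turn outside -1 to 1 is refused whole. A call with a gripper value outside its range is refused whole. The fingers move at their own pace and stop on an object; FORCE is the grip in N (left out, the last holds). Time passes only in rows, so rows that repeat a pose let the fingers close. It gives the time, the measured TCP pose, the force, the opening and the grip force at its end, in the units of the state.
- get_state(): the state, without advancing time (a new reading comes with each control period).
- read_camera(name): name is "scene" or "top" or "wrist"; returns a dict with "img" (420x560x3 uint8, red, green, blue), "K" (3x3 intrinsics, pixels), "R" (3x3) and "t" (3): a world point X has camera coordinates R X + t. Camera axes: x right, y down, z forward; pixel columns grow to the right and rows downward; lengths in m; the calibration is good to about 2 mm. A picture is of the moment at which its call begins. There is no depth.
- sign_off(): hands the job in; it is judged then, once.
The state is a dict: "time": time; "joints": joint angles; "qd": joint speeds; "joint_efforts": joint torques, N m; "eef_pos": TCP position; "eef_rot": TCP orientation; "force": force on the tool from outside, world axes, zero at the start; "moment": the same for the moment, N m; "opening": finger opening in m; "grasp_force": force on a finger pad.
Only numpy, scipy, OpenCV 4.12 (cv2) and the standard library are available. Lean on these libraries where they do the work, as an engineer would, in place of code of your own. Each camera call takes 0.05 s, during which the arm holds its last target. There are 200 camera calls.

## Working session

There is one attempt and no reset: what is moved stays moved. The work goes in short steps, Python scripts to look and compute and a shell command to move; the robot and the scene stay as the last step left them, time stands still between calls to the robot, and variables do not carry over. Pictures are saved under pics/ and viewed, at most 10 in all, crops included, and the job is handed in when it is done.

```bash
mkdir -p pics; ls; python3 - <<'E'
from bench import *
import cv2,pickle
d={}
for n in ("scene","top"):
    c=read_camera(n); d[n]=c
    cv2.imwrite(f"pics/{n}0.png",c["img"][:,:,::-1])
    print(n,c["K"].tolist(),c["R"].round(3).tolist(),c["t"].round(3).tolist())
pickle.dump(d,open("cams0.pkl","wb"))
s=get_state();print(s["eef_pos"],s["eef_rot"],s["opening"],s["time"])
E
```

```text
pics
scene [[496.7801478675553, 0.0, 275.8666934513278], [0.0, 496.7801478675553, 219.05843370541464], [0.0, 0.0, 1.0]] [[-0.788, 0.615, -0.025], [0.358, 0.426, -0.831], [-0.5, -0.664, -0.556]] [0.436, -0.039, 1.68]
top [[465.75524036072125, 0.0, 273.35173495486254], [0.0, 465.75524036072125, 206.16238344514295], [0.0, 0.0, 1.0]] [[-0.016, -1.0, 0.015], [-0.981, 0.013, -0.195], [0.195, -0.018, -0.981]] [-0.017, 0.568, 1.267]
[ 0.15619647 -0.60437072  0.20016687] [[ 9.68207210e-01  2.50149350e-01 -3.17621861e-04]
 [ 2.50149477e-01 -9.68205162e-01  2.00093191e-03]
 [ 1.93008693e-04 -2.01676965e-03 -9.99997948e-01]] 0.0857413138547112 0.1
```

View pics/scene0.png

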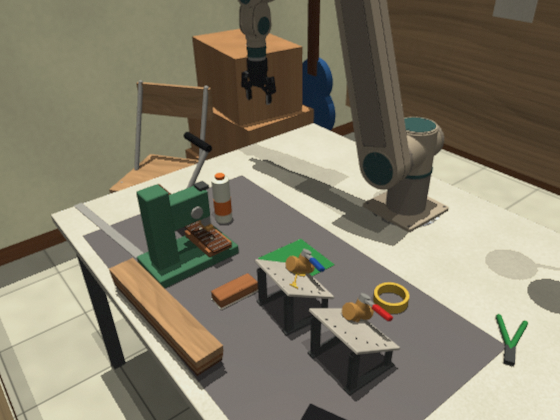

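View pics/top0.png

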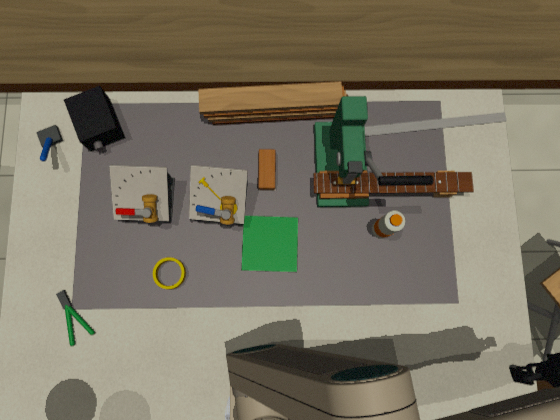

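The scene view shows the press at (185,225), the bottle at (221,198) and the blue valve at (295,275). In the top view the cap is at (397,220), the grip bar spans (379–432,181), the mat is centred at (270,243), the blue handle is at (205,211) and the yellow mark is near (203,182). I'll zoom in next.

```bash
python3 - <<'E'
import cv2,pickle,numpy as np
d=pickle.load(open("cams0.pkl","rb"))
t=d["top"]["img"][:,:,::-1];s=d["scene"]["img"][:,:,::-1]
def c(i,u,v,w,h,k):return cv2.resize(i[v:v+h,u:u+w],None,fx=k,fy=k,interpolation=cv2.INTER_CUBIC)
A=c(t,180,160,80,60,5);B=c(t,340,160,80,60,5) ;B=c(t,365,165,80,75,4)
C=c(s,250,240,90,70,4.4445)
D=c(s,170,120,80,120,2.5)
o=np.zeros((600,800,3),np.uint8)
for im,x,y in((A,0,0),(B,400,0),(C,0,300),(D,450,300)):
    h=min(im.shape[0],600-y);w=min(im.shape[1],800-x);o[y:y+h,x:x+w]=im[:h,:w]
cv2.imwrite("pics/crop0.png",o)
E
```

```text
(no output)
```

View pics/crop0.png

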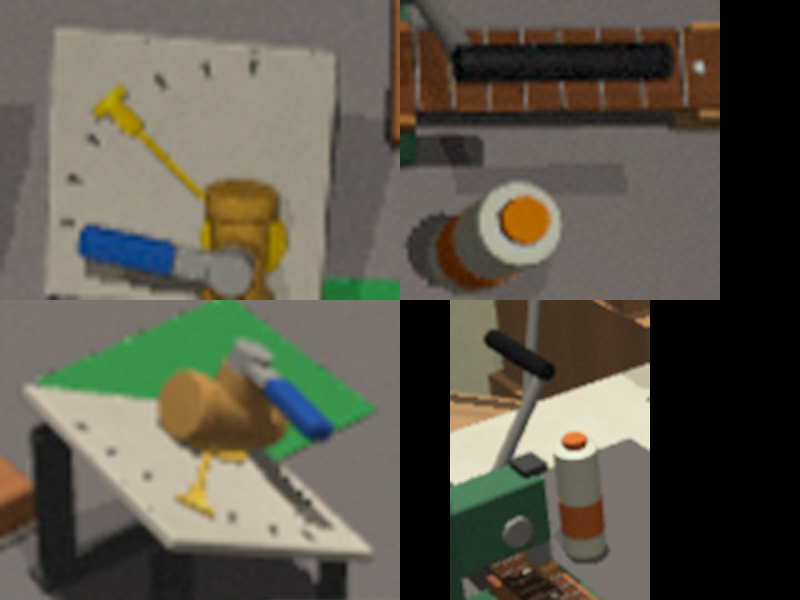

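```bash
cat > h.py <<'E'
import numpy as np,cv2,pickle
def ray(c,u,v,z):
    d=c["R"].T@np.linalg.solve(c["K"],[u,v,1.]);o=-c["R"].T@c["t"]
    return o+d*(z-o[2])/d[2]
def plane(c,u,v,p,n):
    d=c["R"].T@np.linalg.solve(c["K"],[u,v,1.]);o=-c["R"].T@c["t"]
    return o+d*((p-o)@n)/(d@n)
def proj(c,X):
    p=c["K"]@(c["R"]@np.array(X)+c["t"]);return p[:2]/p[2]
E
python3 - <<'E'
from h import *
np.set_printoptions(precision=4,suppress=True)
d=pickle.load(open("cams0.pkl","rb"));T=d["top"];S=d["scene"]
print("cap",ray(T,396.3,219.8,.166))
print("cap scene",ray(S,170+124/2.5,120+139/2.5,.166))
for q in((378.8,180.5),(433,180.5)):print("bar",ray(T,*q,.304))
for q in((486,339),(552,371)):print("bar sc",ray(S,170+(q[0]-450)/2.5,120+(q[1]-300)/2.5,.304))
hsv=cv2.cvtColor(T["img"],cv2.COLOR_RGB2HSV)
m=cv2.inRange(hsv,(55,150,80),(70,255,255));m[:205]=0;m[:,:235]=0;m[:,305:]=0
r=cv2.minAreaRect(cv2.findNonZero(m));print(r);b=cv2.boxPoints(r);print("mat",ray(T,*r[0],.003),[ray(T,*q,.003)[:2] for q in b])
hub=ray(T,226.4,214,.1326)
print("hub",hub)
print("hub sc",ray(S,250+250/4.4445,240+(350-300)/4.4445,.1326))
for yaw in np.deg2rad([-10,-5,0,5]):
    Rz=cv2.Rodrigues(np.array([0,0,yaw]))[0]
    up=Rz@[np.cos(np.pi/6),0,.5];n=Rz@[-.5,0,np.cos(np.pi/6)];left=Rz@[0,1,0]
    tip=plane(T,196.4,208,hub,n)-hub
    mk=plane(T,202,180.6,hub-.055*n,n)-(hub-.055*n)
    cor=[plane(T,*q,hub-.055*n,n)-hub for q in((191,165.6),(247,170),(189.6,219))]
    f=lambda v:(np.arctan2(v@up,v@left),np.hypot(v@up,v@left))
    print(np.rad2deg(yaw),"tip",f(tip),"mark",f(mk),"cor",[(c@left,c@up) for c in cor])
E
```

```text
cap [ 0.5058 -0.3416  0.166 ]
cap scene [ 0.5114 -0.333   0.166 ]
bar [ 0.5764 -0.2674  0.304 ]
bar [ 0.5748 -0.3944  0.304 ]
bar sc [ 0.5849 -0.3893  0.304 ]
bar sc [ 0.5712 -0.2627  0.304 ]
((269.39520263671875, 243.32943725585938), (54.11104965209961, 53.62990188598633), 2.12109637260437)
mat [ 0.4682 -0.0128  0.003 ] [array([0.3949, 0.0688]), array([0.5514, 0.0626]), array([ 0.5433, -0.0964]), array([ 0.3868, -0.0867])]
hub [0.5329 0.1015 0.1326]
hub sc [0.5283 0.1005 0.1326]
-10.0 tip (np.float64(0.040851678739619715), np.float64(0.08141204207822532)) mark (np.float64(0.6531406545791245), np.float64(0.10561422547876276)) cor [(np.float64(0.11767491546147228), np.float64(0.10118026025897889)), (np.float64(-0.034350455999519365), np.float64(0.11357874725928006)), (np.float64(0.10794983092092136), np.float64(-0.05302815047766374))]
-5.0 tip (np.float64(0.13289962679139822), np.float64(0.08088252636257975)) mark (np.float64(0.7548309469579996), np.float64(0.10399615314512434)) cor [(np.float64(0.10627459318868916), np.float64(0.11095114643825525)), (np.float64(-0.04507999375654626), np.float64(0.11012143348611245)), (np.float64(0.1082501052151557), np.float64(-0.04299642558846213))]
0.0 tip (np.float64(0.2244641444045775), np.float64(0.08053638068974142)) mark (np.float64(0.8563876976602268), np.float64(0.10264666865320679)) cor [(np.float64(0.09439052983846445), np.float64(0.11963488766055111)), (np.float64(-0.055532190611943165), np.float64(0.10575418187339693)), (np.float64(0.10787142703975079), np.float64(-0.0330506537421939))]
5.0 tip (np.float64(0.3152371781945754), np.float64(0.08036327297907106)) mark (np.float64(0.9576744430541062), np.float64(0.10153980289604274)) cor [(np.float64(0.08208516322009814), np.float64(0.12721829490893374)), (np.float64(-0.06566256064218046), np.float64(0.10050237136178876)), (np.float64(0.10683173183788433), np.float64(-0.023244143128909635))]
```

```bash
python3 -m inch '[[1,-0.5,0,0.169,1],[1,-0.5,0,0.169,1],[1,-0.5,0,0.169,1]]' 40; python3 -c "
from bench import *;s=get_state();print(s['eef_rot'].round(3),s['joints'])"
```

```text
time: 0.48
eef_pos: [0.2425, -0.5289, 0.2007]
eef_rot: [[1.0, 0.003, -0.0], [0.003, -1.0, 0.002], [-0.0, -0.002, -1.0]]
force: [-1.3, 0.3, -0.4]
opening: 0.0854
grasp_force: 0.0
[[ 1.     0.003 -0.   ]
 [ 0.003 -1.     0.002]
 [-0.    -0.002 -1.   ]] [-1.25233818e+00  2.02068341e-01 -1.22361661e-01  1.24840794e+00
  5.35456739e-04  1.88585149e+00]
```

```bash
python3 -m inch '[[1,-0.7,0,0,1],[1,-0.7,0,0,1],[1,-0.7,0,0,1]]'; python3 -m inch '[[1,-0.7,0,0,1],[1,-0.7,0,0,1],[1,-0.7,0,0,1]]';python3 -m inch '[[0.6,-0.5,0,0,1],[0.6,-0.5,0,0,1],[0.6,-0.5,0,0,1],[0.6,-0.5,0,0,1]]'; python3 - <<'E'
from bench import *
import cv2
c=read_camera("wrist");cv2.imwrite("pics/w1.png",c["img"][:,:,::-1])
from h import *
print(proj(c,[.508,-.338,.166]),proj(c,[.577,-.34,.304]))
E
```

```text
time: 0.85
eef_pos: [0.3427, -0.46, 0.2009]
eef_rot: [[1.0, 0.004, -0.0], [0.004, -1.0, 0.001], [-0.0, -0.001, -1.0]]
force: [-0.2, -0.9, 0.1]
opening: 0.0856
grasp_force: 0.0
time: 1.23
eef_pos: [0.4423, -0.391, 0.2009]
eef_rot: [[1.0, 0.003, -0.0], [0.003, -1.0, 0.0], [-0.0, -0.0, -1.0]]
force: [-0.5, -0.9, 0.4]
opening: 0.0852
grasp_force: 0.0
time: 1.72
eef_pos: [0.4994, -0.3433, 0.2011]
eef_rot: [[1.0, -0.003, -0.001], [-0.003, -1.0, -0.0], [-0.001, 0.0, -1.0]]
force: [-0.1, -0.1, 0.6]
opening: 0.0853
grasp_force: 0.0
[269.5416095  214.67412406] [260.86327863 103.10290787]
```

View pics/w1.png

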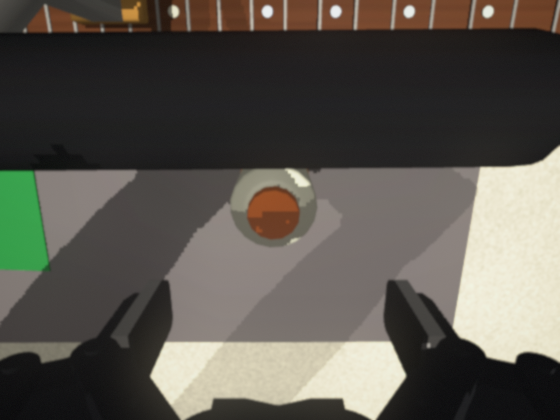

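The wrist view shows the cap at (273,213), about where predicted. The grip bar spans rows 30–170 with its right end at column 560. I need to know where the camera sits relative to the bar.

```bash
python3 - <<'E'
from bench import *
from h import *
c=read_camera("wrist")
print("cam",-c["R"].T@c["t"],c["R"].round(2))
print("cap",ray(c,273,213,.166));n=ray
for q in((200,32),(200,168),(500,32),(500,168),(560,100)):print(ray(c,*q,.304))
print(get_state()["eef_pos"])
E
```

```text
cam [ 0.57963064 -0.34308608  0.3742905 ] [[-0.   -1.   -0.  ]
 [-0.95  0.    0.31]
 [-0.31  0.   -0.95]]
cap [ 0.50906249 -0.34001935  0.166     ]
[ 0.5888333  -0.32967769  0.304     ]
[ 0.56501212 -0.32804426  0.304     ]
[ 0.58868085 -0.38144376  0.304     ]
[ 0.56484982 -0.38584994  0.304     ]
[ 0.57739061 -0.39444519  0.304     ]
[ 0.49954563 -0.34309918  0.20112526]
```

```bash
python3 -m inch '[[0,0,0,-1,1],[0,0,0,-1,1],[0,0,0,-1,1],[0,0,0,-1,1],[0,0,0,-1,1],[0,0,0,-1,1],[0,0,0,-1,1],[0,0,0,-1,1]]';python3 -m inch '[[0,0,0,-1,1],[0,0,0,-1,1],[0,0,0,-1,1],[0,0,0,-1,1],[0,0,0,-1,1],[0,0,0,-1,1],[0,0,0,-1,1],[0,0,0,-1,1]]';python3 -m inch '[[0,0,0,-0.094,1],[0,0,0,-0.094,1],[0,0,0,-0.094,1]]'
```

```text
time: 2.82
eef_pos: [0.4906, -0.3425, 0.1983]
eef_rot: [[0.071, 0.997, -0.019], [0.997, -0.071, 0.001], [-0.0, -0.019, -1.0]]
force: [-18.5, -3.7, -2.9]
opening: 0.0854
grasp_force: 0.0
time: 3.82
eef_pos: [0.4999, -0.3428, 0.2013]
eef_rot: [[-0.991, 0.137, -0.0], [0.137, 0.991, -0.0], [0.0, -0.0, -1.0]]
force: [0.5, -0.6, 0.4]
opening: 0.0854
grasp_force: 0.0
time: 4.2
eef_pos: [0.5003, -0.3424, 0.2013]
eef_rot: [[-1.0, 0.004, 0.0], [0.004, 1.0, -0.0], [-0.0, -0.0, -1.0]]
force: [0.4, -0.6, -0.3]
opening: 0.0854
grasp_force: 0.0
```

```bash
python3 -m inch '[[-0.06,0.03,0.3,0,1],[-0.06,0.03,0.6,0,1],[-0.06,0.03,0.95,0,1],[-0.06,0.03,0.95,0,1]]'
```

```text
time: 4.7
eef_pos: [0.5042, -0.337, 0.1031]
eef_rot: [[-1.0, 0.003, -0.006], [0.003, 1.0, 0.005], [0.006, 0.005, -1.0]]
force: [0.2, 0.6, 0.3]
opening: 0.0854
grasp_force: 0.0
```

```bash
python3 -m inch '[[0,0,0,0,-1],[0,0,0,0,-1],[0,0,0,0,-1],[0,0,0,0,-1],[0,0,0,0,-1],[0,0,0,0,-1],[0,0,0,0,-1],[0,0,0,0,-1]]' 40; python3 -m inch '[[0,0,-0.15,0,-1],[0,0,-0.3,0,-1],[0,0,-0.5,0,-1],[0,0,-0.5,0,-1]]'
```

```text
time: 5.7
eef_pos: [0.5083, -0.3404, 0.1089]
eef_rot: [[-1.0, 0.002, 0.004], [0.002, 1.0, -0.003], [-0.004, -0.003, -1.0]]
force: [-0.7, 0.1, 6.9]
opening: 0.0538
grasp_force: 42.2
time: 6.2
eef_pos: [0.5082, -0.34, 0.1586]
eef_rot: [[-1.0, 0.001, 0.004], [0.001, 1.0, -0.003], [-0.004, -0.003, -1.0]]
force: [1.6, 0.6, -3.0]
opening: 0.0535
grasp_force: 43.2
```

```bash
python3 -m inch '[[0.25,0,-0.2,0,-1],[0.5,0.2,-0.2,0,-1],[0.5,0.5,-0.2,0,-1],[0.5,0.9,-0.2,0,-1],[0.5,1,-0.2,0,-1]]';python3 -m inch '[[0,0.4,0,0,-1],[0,0.8,0,0,-1],[0,1,0,0,-1]]';python3 -m inch '[[0,0.4,0,0,-1],[0,0.8,0,0,-1],[0,1,0,0,-1],[0,1,0,0,-1],[0,1,0,0,-1]]'
```

```text
time: 6.82
eef_pos: [0.4556, -0.2363, 0.1752]
eef_rot: [[-1.0, -0.0, -0.002], [-0.0, 1.0, 0.002], [0.002, 0.002, -1.0]]
force: [-0.8, -0.3, -4.3]
opening: 0.0534
grasp_force: 43.6
time: 7.2
eef_pos: [0.4564, -0.1373, 0.1756]
eef_rot: [[-1.0, 0.0, -0.001], [0.0, 1.0, 0.0], [0.001, 0.0, -1.0]]
force: [0.8, -0.8, -2.9]
opening: 0.0535
grasp_force: 43.9
time: 7.82
eef_pos: [0.4573, -0.0395, 0.1761]
eef_rot: [[-1.0, 0.002, -0.0], [0.002, 1.0, -0.001], [0.0, -0.001, -1.0]]
force: [-0.6, -0.3, -4.2]
opening: 0.0538
grasp_force: 44.0
```

```bash
python3 -m inch '[[0,0.15,0.2,0,-1],[0,0.15,0.4,0,-1],[0,0.15,0.55,0,-1],[0,0.15,0.59,0,-1],[0,0.15,0.62,0,-1],[0,0.15,0.62,0,-1]]'
```

```text
time: 8.57
eef_pos: [0.4576, -0.0241, 0.1146]
eef_rot: [[-1.0, 0.002, 0.001], [0.002, 1.0, -0.0], [-0.001, -0.0, -1.0]]
force: [-0.1, 0.4, -3.0]
opening: 0.0532
grasp_force: 44.0
```

```bash
python3 -m inch '[[0,0,0.015,0,-1],[0,0,0.03,0,-1],[0,0,0.03,0,-1]]'
```

```text
time: 8.95
eef_pos: [0.4578, -0.0239, 0.112]
eef_rot: [[-1.0, 0.001, 0.001], [0.001, 1.0, -0.0], [-0.001, -0.0, -1.0]]
force: [-0.6, -0.4, 0.0]
opening: 0.0535
grasp_force: 44.4
```

```bash
python3 -m inch '[[0,0,0,0,0.6],[0,0,0,0,0.6],[0,0,0,0,1],[0,0,0,0,1],[0,0,0,0,1],[0,0,0,0,1],[0,0,0,0,1]]'; python3 -m inch '[[0,0,-0.2,0,1],[0,0,-0.6,0,1],[0,0,-1,0,1],[0,0,-1,0,1]]';python3 -m inch '[[0.3,0,-0.3,0,-1],[0.3,0,-0.3,0,-1],[0.3,0,-0.3,0,-1]]'; python3 - <<'E'
from bench import *
import cv2
from h import *
for n in("top","scene"):
  c=read_camera(n);cv2.imwrite(f"pics/{n}2.png",c["img"][:,:,::-1])
pickle.dump(c,open("s.pkl","wb"));print(get_state()["joints"].round(2))
E
```

```text
time: 9.82
eef_pos: [0.4572, -0.0238, 0.1112]
eef_rot: [[-1.0, 0.001, 0.0], [0.001, 1.0, -0.0], [-0.0, -0.0, -1.0]]
force: [0.6, -0.5, 0.3]
opening: 0.0858
grasp_force: 0.0
time: 10.32
eef_pos: [0.4601, -0.0244, 0.2149]
eef_rot: [[-1.0, 0.001, 0.008], [0.001, 1.0, -0.001], [-0.008, -0.001, -1.0]]
force: [0.2, -0.1, -0.1]
opening: 0.0854
grasp_force: 0.0
time: 10.7
eef_pos: [0.427, -0.0237, 0.2402]
eef_rot: [[-1.0, 0.001, -0.001], [0.001, 1.0, 0.0], [0.001, 0.0, -1.0]]
force: [0.2, -1.1, 0.6]
opening: 0.0323
grasp_force: 0.0
[-0.21 -0.1  -0.36  1.31  0.   -0.21]
```

View pics/scene2.png

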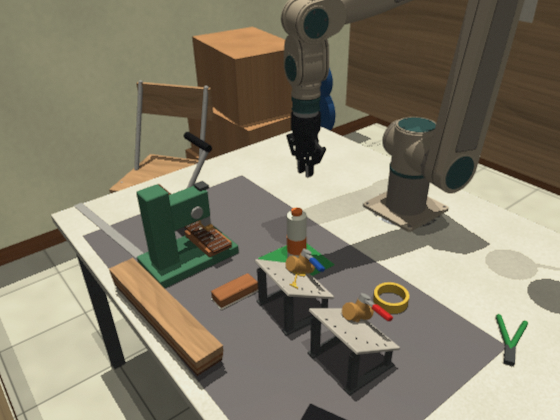

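The bottle stands upright on the mat at (297,230). Next I'll bring the shut fingers to the robot side of the blue handle.

```bash
python3 -m inch '[[-0.2,0.6,0,0,-1],[-0.35,1,0,0,-1],[-0.35,1,0,0,-1]]'; python3 -m inch '[[-0.35,0.9,0.3,0,-1],[-0.35,0.9,0.4,0,-1],[-0.35,0.9,0.4,0,-1],[-0.35,0.9,0.4,0,-1]]';python3 -m inch '[[0,0,0.4,0,-1],[0,0,0.8,0,-1],[0,0,0.8,0,-1]]'
```

```text
time: 11.18
eef_pos: [0.4629, 0.0783, 0.2399]
eef_rot: [[-1.0, -0.003, -0.002], [-0.003, 1.0, 0.0], [0.002, 0.0, -1.0]]
force: [-0.6, -0.0, -0.7]
opening: -0.0003
grasp_force: 0.0
time: 11.68
eef_pos: [0.4969, 0.1653, 0.2006]
eef_rot: [[-1.0, 0.002, -0.002], [0.002, 1.0, -0.001], [0.002, -0.001, -1.0]]
force: [-0.2, 1.1, 0.9]
opening: 0.0
grasp_force: 0.0
time: 12.05
eef_pos: [0.4942, 0.1642, 0.1189]
eef_rot: [[-1.0, 0.003, -0.006], [0.003, 1.0, -0.002], [0.006, -0.002, -1.0]]
force: [-0.7, -0.4, 0.2]
opening: 0.0004
grasp_force: 0.0
```

```bash
python3 -m inch '[[-0.15,0,0,0,-1],[-0.25,0,0,0,-1],[-0.33,0,0,0,-1],[-0.4,0,-0.05,0,-1],[-0.46,0,-0.08,0,-1],[-0.5,0,-0.1,0,-1],[-0.5,0,-0.1,0,-1]]'
cat > look.py <<'E'
from bench import *
from h import *
import sys
np.set_printoptions(precision=3,suppress=True)
yaw=np.deg2rad(-5);Rz=cv2.Rodrigues(np.array([0,0,yaw]))[0]
up=Rz@[np.cos(np.pi/6),0,.5];n=Rz@[-.5,0,np.cos(np.pi/6)];left=Rz@[0,1,0]
hub=np.array([.5329,.1015,.1326])
for cam in("top","scene"):
    c=read_camera(cam);m=cv2.inRange(cv2.cvtColor(c["img"],cv2.COLOR_RGB2HSV),(108,150,60),(125,255,255))
    hu=proj(c,hub);k,l,st,ce=cv2.connectedComponentsWithStats(m)
    for i in range(1,k):
        if st[i,4]>15 and np.hypot(*(ce[i]-hu))<60:
            v=plane(c,*ce[i],hub,n)-hub
            print(cam,"blob",ce[i],st[i,4],"ang",np.arctan2(v@up,v@left),"r",np.hypot(v@up,v@left))
    u,v=np.round(hu).astype(int)
    w=c["img"][max(v-50,0):v+50,u-66:u+67,::-1]
    cv2.imwrite(f"pics/{cam}_{sys.argv[1]}.png",cv2.resize(w,None,fx=4,fy=4,interpolation=cv2.INTER_CUBIC))
E
python3 look.py a
```

```text
time: 12.92
eef_pos: [0.5478, 0.1661, 0.1314]
eef_rot: [[-1.0, 0.001, 0.0], [0.001, 1.0, 0.0], [-0.0, 0.0, -1.0]]
force: [-0.4, -0.3, -0.1]
opening: -0.0002
grasp_force: 0.0
scene blob [316.522 264.246] 69 ang 0.18277673249923282 r 0.06239240592881977
```

View pics/scene_a.png

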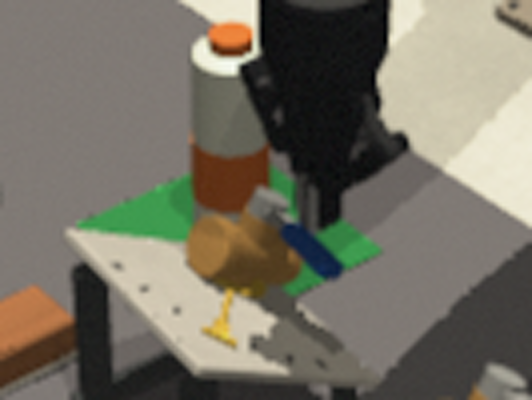

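The handle is still near its start angle, with the fingertips just at its front edge around (320,215). I'll push on.

```bash
python3 -m inch '[[-0.06,0,0,0,-1],[-0.12,0,0,0,-1],[-0.15,0,-0.03,0,-1],[-0.15,0,-0.03,0,-1]]'; python3 look.py b
```

```text
time: 13.52
eef_pos: [0.5631, 0.1661, 0.1346]
eef_rot: [[-1.0, 0.001, 0.001], [0.001, 1.0, 0.0], [-0.001, 0.0, -1.0]]
force: [0.0, 0.5, -0.4]
opening: -0.0001
grasp_force: 0.0
scene blob [318.34 265.84] 50 ang 0.1646524163449507 r 0.06981909001601637
```

View pics/scene_b.png

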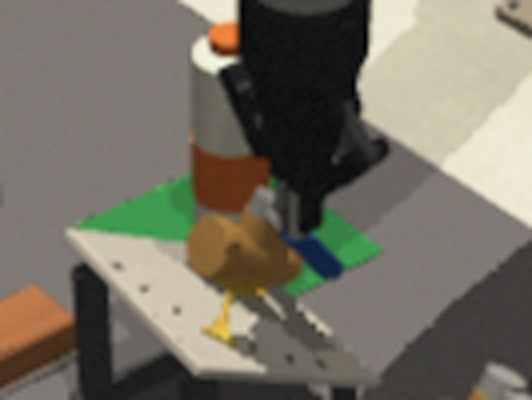

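```bash
python3 - <<'E'
from h import *
from bench import *
c=read_camera("scene");hub=np.array([.531,.101,.1326]);hu=np.round(proj(c,[.5329,.1015,.1326]))
f=lambda X:(proj(c,X)-hu+[66,50])*4
print("hub",f(hub),"tcp",f(get_state()["eef_pos"]))
L=np.array([.087,.996,0]);U=np.array([.863,-.075,.5])
for th in(.133,.4,.755):
  d=np.cos(th)*L+np.sin(th)*U
  for r in(.03,.065,.082):print(th,r,hub+r*d,f(hub+r*d))
E
```

```text
hub [266.34569775 199.03879162] tcp [297.10985495 266.96106493]
0.133 0.03 [0.53702018 0.13031775 0.13458912] [289.609349  222.1655283]
0.133 0.065 [0.54404372 0.16452179 0.13690977] [317.88432943 250.27410078]
0.133 0.082 [0.54745515 0.18113518 0.13803694] [332.0820371  264.38825006]
0.4 0.03 [0.54348601 0.12764511 0.13844128] [279.12232953 219.38742664]
0.4 0.065 [0.55805302 0.15873107 0.1452561 ] [294.75098143 244.2783164 ]
0.4 0.082 [0.56512843 0.17382997 0.14856615] [302.64020639 256.84304879]
0.755 0.03 [0.55064291 0.12121885 0.14287933] [263.82112371 213.44131031]
0.755 0.065 [0.57355964 0.14480752 0.15487188] [260.72316858 231.11492816]
0.755 0.082 [0.58469063 0.15626487 0.16069684] [259.15521435 240.05999759]
```

The fingertips seem to have passed over the handle, about 20 mm higher than I assumed. I'll back off, go lower and push again.

```bash
python3 -m inch '[[0,0,-0.15,0,-1],[0.5,0,-0.15,0,-1],[0.65,0,-0.15,0,-1],[0.65,0,0.28,0,-1],[0.65,0,0.28,0,-1]]';  python3 -m inch '[[-0.1,0,0,0,-1],[-0.2,0,0,0,-1],[-0.26,0,0,0,-1],[-0.32,0,0,0,-1],[-0.38,0,0,0,-1],[-0.38,0,0,0,-1]]'; python3 look.py c
```

```text
time: 14.3
eef_pos: [0.4946, 0.1656, 0.1043]
eef_rot: [[-1.0, 0.001, -0.006], [0.001, 1.0, -0.001], [0.006, -0.001, -1.0]]
force: [0.9, -0.3, 0.8]
opening: 0.0004
grasp_force: 0.0
time: 15.05
eef_pos: [0.5296, 0.166, 0.1075]
eef_rot: [[-1.0, 0.001, -0.012], [0.001, 1.0, -0.0], [0.012, -0.0, -1.0]]
force: [-15.8, -0.2, 18.2]
opening: -0.0002
grasp_force: 11.8
scene blob [315.844 263.987] 77 ang 0.21057938022427755 r 0.061725393415412846
```

```bash
python3 - <<'E'
from bench import *
import cv2,numpy as np
from h import *
w=read_camera("wrist")
a=cv2.imread("pics/scene_c.png");o=np.zeros((420,800,3),np.uint8)
o[:400,:360]=a[:,100:460];o[:420,360:]=cv2.resize(w["img"][:,:,::-1],(440,330)).shape and 0
o[:330,360:]=cv2.resize(w["img"][:,:,::-1],(440,330))
cv2.imwrite("pics/c2.png",o)
s=get_state();print(s["force"],s["moment"],s["eef_pos"],proj(w,s["eef_pos"]))
E
```

```text
[-15.61307526  -0.47038116  18.36268879] [-0.23724413  3.27610243 -0.12050326] [0.5295846  0.16595267 0.10747849] [276.79771118 253.19419937]
```

View pics/c2.png

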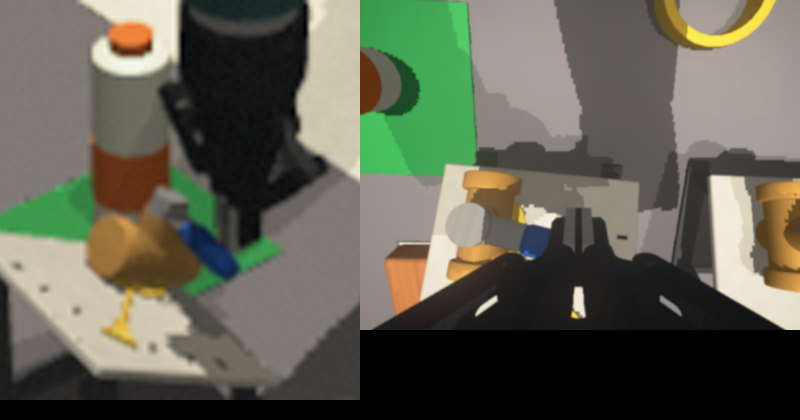

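Tips and reported TCP differ by about 25 mm: the tip shows near montage pixel (240,247), where the TCP would project to about (246,286). The fingers are pressing on top of the handle, so I'll retreat and go lower.

```bash
python3 -m inch '[[0.2,0,-0.05,0,-1],[0.4,0,-0.05,0,-1],[0.4,0,0.17,0,-1],[0.4,0,0.17,0,-1]]';  python3 -m inch '[[-0.15,0,0,0,-1],[-0.25,0,0,0,-1],[-0.3,0,0,0,-1],[-0.35,0,0,0,-1],[-0.35,0,0,0,-1]]'; python3 look.py d
```

```text
time: 15.7
eef_pos: [0.4936, 0.1658, 0.088]
eef_rot: [[-1.0, 0.001, -0.003], [0.001, 1.0, -0.001], [0.003, -0.001, -1.0]]
force: [0.4, 0.4, 0.1]
opening: 0.0
grasp_force: 0.0
time: 16.32
eef_pos: [0.5275, 0.1661, 0.0888]
eef_rot: [[-1.0, 0.001, -0.007], [0.001, 1.0, 0.0], [0.007, 0.0, -1.0]]
force: [-6.5, -0.3, 4.6]
opening: -0.0001
grasp_force: 3.4
scene blob [315.513 264.103] 78 ang 0.23759384302444947 r 0.06296751808427209
```

```bash
python3 -m inch '[[-0.05,0,0,0,-1],[-0.1,0,0,0,-1],[-0.1,0,0,0,-1]]'; python3 look.py e;python3 -c "
from bench import *;print(get_state()['moment'])"
```

```text
time: 16.8
eef_pos: [0.5367, 0.166, 0.0886]
eef_rot: [[-1.0, 0.001, -0.008], [0.001, 1.0, 0.0], [0.008, 0.0, -1.0]]
force: [-9.0, 0.7, 4.5]
opening: 0.0001
grasp_force: 3.7
scene blob [312.135 263.27 ] 74 ang 0.3983853195922645 r 0.06377640422826329
[ 0.05085871  1.49834944 -0.06443591]
```

```bash
python3 -m inch '[[-0.05,0,-0.03,0,-1],[-0.1,0,-0.06,0,-1],[-0.14,0,-0.08,0,-1],[-0.14,0,-0.08,0,-1]]'; python3 look.py f;python3 - <<'E'
from h import *
c=pickle.load(open("cams0.pkl","rb"))["scene"]
m=cv2.inRange(cv2.cvtColor(c["img"],cv2.COLOR_RGB2HSV),(108,150,60),(125,255,255))
k,l,st,ce=cv2.connectedComponentsWithStats(m)
yaw=np.deg2rad(-5);Rz=cv2.Rodrigues(np.array([0,0,yaw]))[0]
up=Rz@[np.cos(np.pi/6),0,.5];n=Rz@[-.5,0,np.cos(np.pi/6)];left=Rz@[0,1,0]
for hub in([.5329,.1015,.1326],[.531,.101,.1326],[.5283,.1005,.1326]):
  hub=np.array(hub)
  for i in range(1,k):
    if st[i,4]>15 and abs(ce[i]-[316,264]).max()<20:
      v=plane(c,*ce[i],hub,n)-hub;print("start",ce[i],np.arctan2(v@up,v@left))
  q=np.array([250+195/4.4445,240+195/4.4445]);P=hub-.055*n
  v=plane(c,*q,P,n)-P;print("mark",np.arctan2(v@up,v@left),np.hypot(v@up,v@left))
E
```

```text
time: 17.4
eef_pos: [0.5509, 0.1658, 0.0958]
eef_rot: [[-1.0, 0.001, -0.008], [0.001, 1.0, -0.0], [0.008, -0.0, -1.0]]
force: [-5.6, 1.0, 0.7]
opening: -0.0
grasp_force: 2.3
scene blob [306.875 261.571] 56 ang 0.6255978212492582 r 0.06521922650993627
start [316.37179487 264.25641026] 0.1928315148334862
mark 0.7469031187989426 0.09497227201346506
start [316.37179487 264.25641026] 0.2419777046611109
mark 0.7565898409884934 0.09894749239041468
start [316.37179487 264.25641026] 0.30509249156901
mark 0.7706092981469109 0.10449528164635302
```

```bash
python3 -m inch '[[-0.03,0,-0.02,0,-1],[-0.06,0,-0.03,0,-1],[-0.06,0,-0.03,0,-1]]'; python3 look.py g; python3 -m inch '[[0.3,0,0,0,-1],[0.6,0,0,0,-1],[0.6,0,-0.9,0,-1],[0.6,0,-0.9,0,-1],[0.6,0,-0.9,0,-1]]';python3 -m inch '[[0.9,0,0,0,-1],[0.9,0,0,0,-1],[0.9,0,0,0,-1]]';python3 look.py h
```

```text
time: 17.88
eef_pos: [0.5571, 0.1661, 0.0989]
eef_rot: [[-1.0, 0.001, -0.007], [0.001, 1.0, 0.0], [0.007, 0.0, -1.0]]
force: [-5.5, 1.3, -0.7]
opening: 0.0001
grasp_force: 2.3
scene blob [304.96 260.66] 50 ang 0.7041286509164397 r 0.06445454780683096
time: 18.6
eef_pos: [0.5032, 0.1666, 0.1935]
eef_rot: [[-1.0, 0.001, 0.007], [0.001, 1.0, 0.001], [-0.007, 0.001, -1.0]]
force: [0.0, -0.5, -0.8]
opening: 0.0
grasp_force: 0.0
time: 18.98
eef_pos: [0.408, 0.1659, 0.1889]
eef_rot: [[-1.0, 0.0, -0.003], [0.0, 1.0, -0.001], [0.003, -0.001, -1.0]]
force: [0.5, 0.6, 0.4]
opening: 0.0003
grasp_force: 0.0
scene blob [305.049 260.541] 61 ang 0.700513588370763 r 0.06332940497107123
```

```bash
python3 -m inch '[[0,-0.3,-0.5,0,-1],[0,-0.6,-0.9,0,-1],[0,-1,-1,0,-1],[0,-1,-1,0,-1]]';python3 -m inch '[[0,-0.5,-0.5,0,-1],[0,-1,-0.6,0,-1],[0,-1,-0.6,0,-1]]';python3 -m inch '[[0,-0.5,0,0,0],[0,-1,0,0,1],[0,-1,0,0,1]]';python3 -m inch '[[0,-0.5,0,0,1],[0,-1,0,0,1],[0,-1,0,0,1],[0,-1,0,0,1]]';python3 look.py i
```

```text
time: 19.58
eef_pos: [0.4129, 0.0642, 0.2917]
eef_rot: [[-1.0, 0.006, 0.004], [0.006, 1.0, -0.0], [-0.004, -0.0, -1.0]]
force: [1.2, -0.0, -0.3]
opening: 0.0001
grasp_force: 0.0
time: 19.95
eef_pos: [0.4121, -0.0367, 0.3511]
eef_rot: [[-1.0, 0.007, 0.002], [0.007, 1.0, -0.001], [-0.002, -0.001, -1.0]]
force: [0.9, 0.1, 0.3]
opening: -0.0004
grasp_force: 0.0
time: 20.32
eef_pos: [0.4106, -0.1352, 0.3487]
eef_rot: [[-1.0, 0.005, -0.002], [0.005, 1.0, 0.001], [0.002, 0.001, -1.0]]
force: [-0.7, 0.5, -1.0]
opening: 0.054
grasp_force: 0.0
time: 20.82
eef_pos: [0.4102, -0.2321, 0.3495]
eef_rot: [[-1.0, -0.0, -0.001], [-0.0, 1.0, 0.002], [0.001, 0.002, -1.0]]
force: [0.5, 0.0, -1.0]
opening: 0.0853
grasp_force: 0.0
scene blob [305.049 260.541] 61 ang 0.700513588370763 r 0.06332940497107123
```

```bash
python3 -c "
import cv2,numpy as np
a=cv2.imread('pics/top_i.png')[:,66:466];b=cv2.imread('pics/scene_i.png')[:,66:466]
cv2.imwrite('pics/m9.png',np.hstack([a,b]))"
```

```text
(no output)
```

View pics/m9.png

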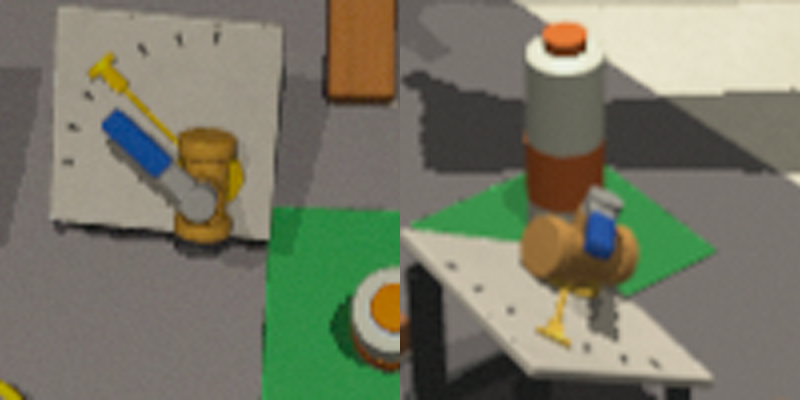

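The top crop (left half) shows the handle from hub (200,203) to tip (112,115), almost parallel to the mark from (175,137) to (105,75). The bottle is fine. I'll fit both directions numerically.

```bash
python3 - <<'E'
from bench import *
from h import *
c=read_camera("top");d0=pickle.load(open("cams0.pkl","rb"))["top"]
yaw=np.deg2rad(-5);Rz=cv2.Rodrigues(np.array([0,0,yaw]))[0]
up=Rz@[np.cos(np.pi/6),0,.5];n=Rz@[-.5,0,np.cos(np.pi/6)];left=Rz@[0,1,0]
hub=np.array([.532,.101,.1326])
for c in(c,d0):
  hsv=cv2.cvtColor(c["img"],cv2.COLOR_RGB2HSV);hu=proj(c,hub);print("hub px",hu)
  for nm,lo,hi,P in(("blue",(100,120,60),(130,255,255),hub+.0065*n),("yellow",(20,170,120),(32,255,255),hub-.055*n)):
    m=cv2.inRange(hsv,lo,hi);k,l,st,ce=cv2.connectedComponentsWithStats(m)
    for i in range(1,k):
      if st[i,4]>8 and np.hypot(*(ce[i]-hu))<50:
        ys,xs=np.nonzero(l==i);Q=np.array([plane(c,x,y,P,n)-P for x,y in zip(xs,ys)])
        q=np.c_[Q@left,Q@up];v=q.mean(0);e=np.linalg.svd(q-v)[2][0];e*=np.sign(e@v)
        far=q[np.hypot(*q.T)>np.percentile(np.hypot(*q.T),75)].mean(0)
        print(nm,st[i,4],"centroid ang",np.arctan2(v[1],v[0]),"r",np.hypot(*v),"axis ang",np.arctan2(e[1],e[0]),"far",np.arctan2(far[1],far[0]),np.hypot(*far))
E
```

```text
hub px [226.5892807  214.33627401]
blue 118 centroid ang 0.7509884899286025 r 0.05927648154786411 axis ang 0.7369634908342266 far 0.7458956940096186 0.07722766253088786
yellow 58 centroid ang 0.752793753787867 r 0.08746775470968154 axis ang 0.7547666611007885 far 0.7587077576011189 0.1076487873168629
yellow 32 centroid ang 1.2979903805088977 r 0.02069017793915236 axis ang -0.11237633028187692 far 1.191933278541652 0.02524041440300123
yellow 22 centroid ang -3.108265255209951 r 0.016536973961072222 axis ang 1.6346151509812579 far -3.11168499586726 0.018766007423325255
yellow 15 centroid ang -1.5774060134244177 r 0.03976767809216802 axis ang -0.5875774611875579 far -1.4881152531230066 0.04452108976394885
hub px [226.5892807  214.33627401]
blue 122 centroid ang 0.19793596059279844 r 0.05815159765910759 axis ang 0.15857398434969197 far 0.19201261687364699 0.07665727053558387
yellow 58 centroid ang 0.753989985006593 r 0.08737200171061187 axis ang 0.7547203916881069 far 0.7587077576011189 0.1076487873168629
yellow 28 centroid ang 1.0951687745594227 r 0.015624100542938594 axis ang 1.844948947721373 far 1.2761497142387268 0.024099307787025858
yellow 9 centroid ang 0.04859946082485533 r 0.02300376884941347 axis ang 1.5932490082027717 far 6.638574125178482e-05 0.024791502081988524
yellow 23 centroid ang -3.0797795462762827 r 0.016596446892127366 axis ang -1.522836865683356 far -2.9777641215948756 0.018651589254634972
```

The handle is at 0.745 and the mark at 0.755, so the valve is set. Next is the lever.

```bash
python3 -m inch '[[0,0,-0.3,-0.1,1],[-0.1,-0.3,-0.4,-1,1],[-0.2,-0.6,-0.4,-1,1],[-0.3,-1,-0.4,-1,1],[-0.6,-1,-0.4,-1,1],[-0.6,-1,-0.4,-1,1],[-0.6,-1,-0.4,-1,1],[-0.6,-1,-0.4,-1,1]]';python3 -m inch '[[0,0,0,-0.13,1],[0,0,0,-0.13,1],[0,0,0,-0.13,1]]'; python3 -c "
from bench import *;print(get_state()['joints'].round(2))"
```

```text
time: 21.98
eef_pos: [0.4703, -0.3325, 0.3904]
eef_rot: [[-0.102, -0.995, 0.0], [-0.995, 0.102, 0.0], [-0.0, -0.0, -1.0]]
force: [-0.7, 0.2, -0.1]
opening: 0.0853
grasp_force: 0.0
time: 22.35
eef_pos: [0.47, -0.3331, 0.3904]
eef_rot: [[0.084, -0.996, 0.0], [-0.996, -0.084, -0.0], [0.0, -0.0, -1.0]]
force: [0.9, 0.6, -0.5]
opening: 0.0856
grasp_force: 0.0
[-0.73  0.15  0.21  1.63  0.   -2.38]
```

```bash
python3 -m inch '[[0.1,-0.4,0,0.056,1],[0.2,-0.8,0,0.056,1],[0.2,-1,0,0.056,1],[0.2,-1,0,0.056,1]]'; python3 -m inch '[[0,-0.06,0.4,0,1],[0,-0.06,0.8,0,1],[0,-0.06,0.8,0,1],[0,-0.06,0.8,0,1]]';python3 - <<'E'
from bench import *
from h import *
s=get_state();c=read_camera("scene");w=read_camera("wrist")
print(proj(c,s["eef_pos"]),proj(c,s["eef_pos"]+[0,0,.025]),proj(c,[.577,-.34,.304]))
u,v=proj(c,[.577,-.34,.304]).astype(int)
a=cv2.resize(c["img"][v-50:v+50,u-50:u+50,::-1],(400,400),interpolation=cv2.INTER_CUBIC);print("crop origin",u-50,v-50)
b=cv2.resize(w["img"][:,:,::-1],(400,300));o=np.zeros((400,800,3),np.uint8);o[:,:400]=a;o[:300,400:]=b;cv2.imwrite("pics/m10.png",o)
print(proj(w,[.577,-.34,.304]),proj(w,s["eef_pos"]))
E
```

```text
time: 22.85
eef_pos: [0.5722, -0.3448, 0.3891]
eef_rot: [[0.001, -1.0, -0.001], [-1.0, -0.001, 0.001], [-0.001, 0.001, -1.0]]
force: [0.6, 0.3, 0.4]
opening: 0.0856
grasp_force: 0.0
time: 23.35
eef_pos: [0.5771, -0.3456, 0.3123]
eef_rot: [[0.001, -1.0, 0.002], [-1.0, -0.001, -0.001], [0.001, -0.002, -1.0]]
force: [-0.2, -0.3, 0.0]
opening: 0.0854
grasp_force: 0.0
[193.78898751 136.94119583] [192.77762568 128.9466857 ] [195.11471372 140.16883045]
crop origin 145 90
[278.74769542 255.18678314] [278.63889988 252.06394895]
```

View pics/m10.png

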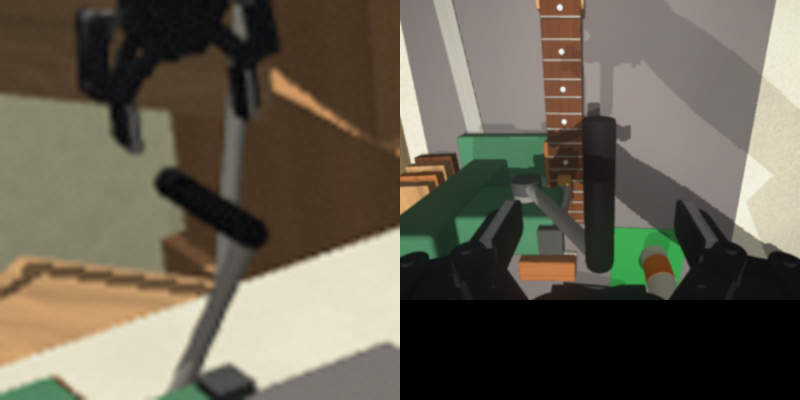

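The open tips straddle the bar but sit about 40 mm above the reported TCP: tips at crop (130,148) and (245,118), bar centre at (210,207). The wrist view shows the bar centred between the fingers. I'll descend and close.

```bash
python3 -m inch '[[0,0,0.3,0,1],[0,0,0.58,0,1],[0,0,0.58,0,1]]'; python3 -m inch '[[0,0,0,0,-1],[0,0,0,0,-1],[0,0,0,0,-1],[0,0,0,0,-1],[0,0,0,0,-1],[0,0,0,0,-1],[0,0,0,0,-1],[0,0,0,0,-1]]' 30
```

```text
time: 23.82
eef_pos: [0.5765, -0.3449, 0.2516]
eef_rot: [[0.001, -1.0, -0.002], [-1.0, -0.001, 0.001], [-0.001, 0.002, -1.0]]
force: [0.7, 0.1, 0.4]
opening: 0.0855
grasp_force: 0.0
time: 24.82
eef_pos: [0.5772, -0.3456, 0.2533]
eef_rot: [[0.001, -1.0, 0.001], [-1.0, -0.001, -0.001], [0.001, -0.001, -1.0]]
force: [-2.0, 0.4, 5.2]
opening: 0.023
grasp_force: 29.5
```

```bash
python3 -m inch '[[0,0.12,0.09,0,-1],[0,0.227,0.19,0,-1],[0,0.33,0.3,0,-1],[0,0.418,0.417,0,-1],[0,0.5,0.54,0,-1],[0,0.566,0.674,0,-1],[0,0.62,0.81,0,-1],[0,0.667,0.953,0,-1]]'; python3 -m inch '[[0,0.04,0.15,0,-1],[0,0.052,0.291,0,-1],[0,0.058,0.44,0,-1],[0,0.052,0.588,0,-1],[0,0.032,0.735,0,-1],[0,0.032,0.77,0,-1],[0,0.032,0.77,0,-1],[0,0.032,0.77,0,-1]]'
```

```text
time: 25.82
eef_pos: [0.5135, -0.346, 0.1595]
eef_rot: [[0.002, -1.0, 0.008], [-1.0, -0.002, -0.002], [0.002, -0.008, -1.0]]
force: [2.1, 1.4, 9.9]
opening: 0.0231
grasp_force: 34.9
time: 26.82
eef_pos: [0.5058, -0.346, 0.0806]
eef_rot: [[0.001, -1.0, -0.003], [-1.0, -0.001, -0.001], [0.001, 0.003, -1.0]]
force: [-5.9, -0.8, 7.6]
opening: 0.023
grasp_force: 38.2
```

```bash
python3 -m inch '[[0,0,0.03,0,-1],[0,0,0.05,0,-1],[0,0,0.05,0,-1],[0,0,0.05,0,-1]]'; python3 -c "
from bench import *
from h import *
c=read_camera('scene');u,v=proj(c,[.507,-.34,.135]);h=cv2.cvtColor(c['img'],cv2.COLOR_RGB2HSV)
print(u,v)"
```

```text
time: 27.32
eef_pos: [0.5065, -0.346, 0.0762]
eef_rot: [[0.001, -1.0, -0.001], [-1.0, -0.001, -0.001], [0.001, 0.001, -1.0]]
force: [-6.1, 0.3, 9.3]
opening: 0.0228
grasp_force: 38.4
220.42539985000076 182.94098215229565
```

```bash
python3 -m inch '[[0,0,0.04,0,-1],[0,0,0.08,0,-1],[0,0,0.08,0,-1]]'; python3 - <<'E'
from bench import *
from h import *
s=get_state();c=read_camera("scene");w=read_camera("wrist")
# dark bar visible free ends either side of the gripper in wrist view: bar right edge row/width
g=cv2.cvtColor(w["img"],cv2.COLOR_RGB2GRAY)
for r in range(60,300,20):
    x=np.nonzero(g[r]<45)[0];x=x[(x>200)&(x<360)];print(r,(x.min(),x.max(),len(x)) if len(x) else None)
for z in(.304,.2,.135,.12):print(z,proj(w,[s["eef_pos"][0],-.392,z]))
cv2.imwrite("pics/w_dn.png",w["img"][:,:,::-1]);print(s["force"],s["eef_pos"])
E
```

```text
time: 27.75
eef_pos: [0.5074, -0.3461, 0.0705]
eef_rot: [[0.001, -1.0, 0.001], [-1.0, -0.001, -0.002], [0.002, -0.001, -1.0]]
force: [-7.1, 3.4, 19.5]
opening: 0.0232
grasp_force: 39.3
60 None
80 None
100 None
120 None
140 None
160 None
180 None
200 None
220 None
240 None
260 (np.int64(242), np.int64(243), 2)
280 (np.int64(243), np.int64(311), 68)
0.304 [ 279.66681109 -191.7537695 ]
0.2 [276.51073096 339.63496659]
0.135 [277.31867385 203.60174493]
0.12 [277.39454645 190.82708663]
[-7.14537406  3.42735444 19.52606508] [ 0.50739319 -0.34607175  0.07049456]
```

```bash
python3 - <<'E'
import cv2,numpy as np
from bench import *
from h import *
g=cv2.imread("pics/w_dn.png",0)
for r in range(170,285,10):print(r,g[r,200:360:8])
w=read_camera("wrist");
for phi in(.9,1.0,1.07,1.134):
  e=np.deg2rad(55)-phi;p=[.6745-.17*np.cos(e),-.393,.165+.17*np.sin(e)]
  print(phi,np.round(p,4),proj(w,p),proj(w,[p[0]-.012,-.38,p[2]]),proj(w,[p[0]+.012,-.38,p[2]]))
E
```

```text
170 [211 185 181 181 180 181 179 110  97  97  97 132 179 179 180 180 180 181
 181 181]
180 [212 212 212 211 186 211 191  97  96  94  95 121 179 179 180 180 211 210
 187 212]
190 [212 212 211 211 210 210 209 117  94  92  93 120 178 178 199 211 211 211
 212 212]
200 [212 211 211 210 210 155 122 120 120  89  89  92 169 207 209 210 210 211
 212 211]
210 [211 210 210 196 122 121  55  54  52  53  51  53  55  57 161 210 210 210
 212 211]
220 [124 123 121 122 120  63  55  53  51  49  48  51  53  58  62 121 122 123
 169 171]
230 [122 120 121 119 118  61  55  57  62  70  74  63  61  60  59 119 121 122
 124 124]
240 [121 120 119 117 116  65  52  55  56  59  62  60  60  59  57 118 119 122
 122 124]
250 [118 117 117 116 114  76  49  52  54  56  60  58  56  56  54 116 119 120
 122 122]
260 [ 89  87  86  85  83  63  46  50  53  56  59  57  56  55  53 117 118 186
 207 208]
270 [ 87  87  85  84  92  86  40  48  53  55  58  56  53  52  50 109 118 153
 207 208]
280 [116 116  95  46 105  95  34  35  33  32  31  44  38  38  45 108  52  56
 124 207]
0.9 [ 0.5048 -0.393   0.1752] [289.67387885 257.06507522] [344.90162375 312.28337607] [233.11946491 312.13733152]
1.0 [ 0.5046 -0.393   0.1582] [288.29905107 227.38744772] [334.25857543 274.53391466] [241.35191066 274.41737111]
1.07 [ 0.5055 -0.393   0.1463] [283.95966949 212.18615316] [325.23547815 254.93387955] [242.12805223 254.8318758 ]
1.134 [ 0.5071 -0.393   0.1356] [278.37947101 201.00987216] [316.24115855 240.40772583] [240.39533594 240.31615466]
```

The bar is about 76 px wide at row 240–250 with its end near row 205. That matches the prediction for 1.134 rad, so the lever is at its stop. I'll guide it back up.

```bash
python3 -m inch '[[0,0.01,-0.1,0,-1],[0,0.026,-0.295,0,-1],[0,0.02,-0.45,0,-1],[0,0,-0.59,0,-1],[0,-0.03,-0.74,0,-1],[0,-0.077,-0.877,0,-1],[0,-0.121,-0.987,0,-1],[0,-0.121,-0.987,0,-1]]'
```

```text
time: 28.9
eef_pos: [0.5219, -0.3459, 0.1676]
eef_rot: [[0.002, -1.0, 0.005], [-1.0, -0.002, -0.001], [0.002, -0.005, -1.0]]
force: [5.6, -3.0, 3.5]
opening: 0.0206
grasp_force: 26.9
```

```bash
python3 -m inch '[[0,-0.05,-0.1,0,-1],[0,-0.11,-0.21,0,-1],[0,-0.18,-0.31,0,-1],[0,-0.25,-0.4,0,-1],[0,-0.33,-0.49,0,-1],[0,-0.415,-0.572,0,-1],[0,-0.5,-0.64,0,-1],[0,-0.57,-0.7,0,-1]]'; python3 -m inch '[[0,0,0,0,-1],[0,0,0,0,-1]]'
```

```text
time: 29.9
eef_pos: [0.5754, -0.3436, 0.2306]
eef_rot: [[0.002, -1.0, -0.005], [-1.0, -0.002, 0.005], [-0.005, 0.005, -1.0]]
force: [6.6, -4.0, -9.2]
opening: 0.02
grasp_force: 30.1
time: 30.15
eef_pos: [0.5762, -0.3436, 0.2309]
eef_rot: [[0.003, -1.0, -0.003], [-1.0, -0.003, 0.005], [-0.005, 0.003, -1.0]]
force: [8.1, -3.2, -8.4]
opening: 0.0198
grasp_force: 29.3
```

```bash
python3 -m inch '[[0,0,0,0,0],[0,0,0,0,0.5],[0,0,0,0,1],[0,0,0,0,1],[0,0,0,0,1],[0,0,0,0,1],[0,0,0,0,1]]'; python3 - <<'E'
from bench import *
from h import *
w=read_camera("wrist");g=cv2.cvtColor(w["img"],cv2.COLOR_RGB2GRAY)
for r in range(180,300,20):print(r,g[r,160:400:12])
for phi in(0,.07,.15,.3):
  e=np.deg2rad(55)-phi;p=[.6745-.17*np.cos(e),-.393,.165+.17*np.sin(e)]
  print(phi,np.round(p,4),proj(w,p),proj(w,[p[0]-.012,-.38,p[2]]),proj(w,[p[0]+.012,-.38,p[2]]))
E
```

```text
time: 31.02
eef_pos: [0.5763, -0.3452, 0.2357]
eef_rot: [[0.001, -1.0, 0.0], [-1.0, -0.001, -0.0], [0.0, -0.0, -1.0]]
force: [0.5, -0.3, -0.4]
opening: 0.085
grasp_force: 0.0
180 [171 172 171 106 106 114 110  72  73 101 102 138 167 174 174 173 173 173
 172 171]
200 [135 134 134  74  73  73  63  58  66  66  75  99 100 100 103 173 172 171
 170 169]
220 [129 130 133 139 110 100 102  33  31  32  35  38  42 100 170 171 171 170
 170 170]
240 [128  67  92  89  52  49  47  35  37  42  43  43  42  96  97  99 168 167
 166 166]
260 [ 67  62  61  49  47  44  45  32  37  41  41  41  40  93  93  94  94  94
  96 164]
280 [75 80 80 55 81 86 68 30 26 32 32 40 36 91 92 91 91 92 92 67]
0 [ 0.577  -0.393   0.3043] [275.18250912 202.27395236] [314.35495078 242.85861304] [236.08452309 242.76792921]
0.07 [ 0.5675 -0.393   0.2971] [305.58802257 195.61798175] [341.51657931 234.13307846] [267.67350589 234.047064  ]
0.15 [ 0.5573 -0.393   0.2881] [333.9887799 188.2955669] [366.64253517 224.4936124 ] [297.68694727 224.41281658]
0.3 [ 0.5402 -0.393   0.2692] [371.21889844 175.72128901] [398.84638457 207.84097806] [338.32600438 207.76934701]
```

The bar spans columns 244–310 at row 240, so the lever is at rest (0 rad). I'll raise straight up and check the rest.

```bash
python3 -m inch '[[0,0,-0.3,0,1],[0,0,-0.7,0,1],[0,0,-1,0,1],[0,0,-1,0,1]]'; python3 -m inch '[[0,0.5,-0.4,0,1],[0,1,-0.4,0,1],[0,1,-0.4,0,1],[0,1,-0.4,0,1],[0,1,-0.4,0,1]]'; python3 look.py z; python3 - <<'E'
from bench import *
from h import *
d=pickle.load(open("cams0.pkl","rb"));c=read_camera("scene")
df=cv2.absdiff(c["img"],d["scene"]["img"]).max(2)
for nm,X in(("bar",[.577,-.34,.304]),("barR",[.577,-.38,.304]),("red",[.53,.3,.137])):
    u,v=proj(c,X).astype(int);print(nm,u,v,df[v-6:v+7,u-6:u+7].mean())
for nm,b in(("sander",(210,275,262,305)),("tape",(370,280,412,315)),("redvalve",(310,290,398,355)),("fretboard",(185,220,232,250))):
    print(nm,(df[b[1]:b[3],b[0]:b[2]]>50).sum())
h=cv2.cvtColor(c["img"],cv2.COLOR_RGB2HSV);m=cv2.inRange(h,(3,200,150),(12,255,255));m[:190]=0;m[260:]=0
k,l,st,ce=cv2.connectedComponentsWithStats(m);print([(st[i].tolist(),ce[i].round(1).tolist()) for i in range(1,k) if st[i,4]>30],proj(c,[.457,-.024,.169]))
E
```

```text
time: 31.58
eef_pos: [0.5777, -0.3462, 0.3392]
eef_rot: [[0.001, -1.0, 0.005], [-1.0, -0.001, -0.004], [0.004, -0.005, -1.0]]
force: [0.9, -0.3, -0.2]
opening: 0.0855
grasp_force: 0.0
time: 32.2
eef_pos: [0.477, -0.3453, 0.3744]
eef_rot: [[0.002, -1.0, -0.001], [-1.0, -0.002, 0.001], [-0.001, 0.001, -1.0]]
force: [-0.0, -0.0, 0.3]
opening: 0.0856
grasp_force: 0.0
scene blob [305.049 260.541] 61 ang 0.700513588370763 r 0.06332940497107123
bar 195 140 2.775147928994083
barR 188 135 2.378698224852071
red 362 290 1.544378698224852
sander 0
tape 0
redvalve 4
fretboard 108
[] [296.4131454  209.59095881]
```

```bash
python3 - <<'E'
from bench import *
from h import *
d=pickle.load(open("cams0.pkl","rb"))
for n,b in(("top",(435,168,478,198)),("scene",(185,222,210,250))):
    c=read_camera(n);a=[cv2.Canny(i,60,150)[b[1]:b[3],b[0]:b[2]].astype(np.float32) for i in(c["img"],d[n]["img"])]
    print(n,cv2.phaseCorrelate(*a),(cv2.absdiff(c["img"],d[n]["img"]).max(2)[b[1]:b[3],b[0]:b[2]]>50).sum())
c=read_camera("top");print(cv2.absdiff(c["img"],d["top"]["img"]).max(2)[175:190:4,440:476:4].tolist(),)
h=cv2.cvtColor(c["img"],cv2.COLOR_RGB2HSV);m=cv2.inRange(h,(8,200,190),(20,255,255));m[:215]=0;m[270:]=0;m[:,:240]=0;m[:,300:]=0
ys,xs=np.nonzero(m);print(len(xs),ray(c,xs.mean(),ys.mean(),.169) if len(xs) else 0)
E
```

```text
top ((11.510767752607858, 7.71464344162732), 0.06527637622974537) 825
scene ((0.21081008924993405, 0.09838468482773521), 0.6364198462168376) 0
[[73, 44, 42, 64, 5, 6, 31, 38, 86], [82, 60, 56, 48, 68, 32, 27, 34, 69], [90, 75, 85, 77, 70, 24, 36, 38, 51], [79, 89, 74, 80, 69, 35, 45, 71, 54]]
0 0
```

```bash
python3 -m inch '[[0,0,0,0,1],[0,0,0,0,1],[0,0,0,0,1]]'; python3 -c "
from bench import *;print(sign_off())"
```

```text
time: 32.88
eef_pos: [0.4763, -0.3454, 0.3756]
eef_rot: [[0.001, -1.0, 0.0], [-1.0, -0.001, -0.0], [0.0, -0.0, -1.0]]
force: [0.5, -1.0, 0.7]
opening: 0.0852
grasp_force: 0.0
the job is handed in; nothing more can be done
None
```

The job is handed in at about 33 s, with no verdict shown: the bottle was upright on the mat when last seen (before the lever work), the blue handle measured about 0.01 rad from the mark, and the lever reached its stop and came back to rest; early on the gripper brushed the lever bar at about 18 N.

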